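Check the jar caps and put the drawer away

ROBOT

A 6-joint arm with a two-finger parallel gripper is mounted at the origin on the work surface. World frame = base frame: x ahead of the robot, y to its left, z up, the work surface at z = 0. Lengths are in m, angles in rad, forces in N, time in s.
With the tool pointing down it reaches from about 0.35 to 0.775 m from the base axis. Payload 7.3 kg.
Tool frame: the origin (TCP) lies at the very end of the fingers, on their centre line; the grasp point (between the pads) lies grip_point_offset behind it (grip_point_offset is the distance from the TCP to the grasp point, in m); z points along the fingers, y is the direction in which the jaws open and shut (so a half turn about z gives the same grasp; the last joint's range is limited). The gripper opens to 92 mm and grips with 3 to 60 N. Pads are 19 mm wide; open, the fingers measure 130 mm over their backs; the gripper's body (75 mm by 190 mm) begins 47 mm behind the grasp point.
Start: joints at [-1.449, 0.342, 1.524, -0, 1.275, -0.146], TCP at [0.139, -0.506, 0.19] pointing down, gripper open.
Joint ranges: [-2.53, 2.53], [-0.77, 2.02], [0.04, 2.7], [-1, 4.14], [0.28, 2.66], [-3.11, 3.11]. Speed limits (rad/s): [2.57, 2.57, 3.14, 3.14, 3.14, 3.14].

INTERFACE

Orientations are given as [roll, pitch, yaw] about the fixed x, y, z axes, in that order (R = Rz(yaw) Ry(pitch) Rx(roll)).
In Python, from cell import * gives the robot as it stands.
- The arm moves only by the shell command python3 -m inch 'ROWS' [OPENING] [FORCE]. ROWS is JSON, a list that holds one entry, the list of rows, each a list of 4 numbers: the shift along the tool's x, y, z in mm, then the turn about the tool's z in rad. In form: [[[x, y, z, roll], ...]]. A call has 1 to 10 rows; each row shifts and turns the commanded pose from where the row before left it, along the tool's axes as they then stand; what a row does not reach is not made up. A row lasts 1/8 s, in which the tool goes at most 62.5 mm and 10.7 degrees, less where a joint would pass 70% of its speed; a pose out of reach is approached as far as the arm can. A call with a gripper value outside its range is refused whole. OPENING is the closure, from -1 (fully open) to 1 (shut), set as the call begins (- or left out, the last holds). The fingers move at their own pace and stop on an object; FORCE is the grip in N (left out, the last holds). Time passes only in rows, so rows that do not move let the fingers close. It gives the time, the measured TCP pose, the force and the opening at its end, in the units of the state.
- observe(): the state, without advancing time (a new reading comes with each control period).
- read_camera(name): name is "scene" or "top" or "wrist"; returns a dict with "img" (384x512x3 uint8, blue, green, red), "fx", "fy", "cx", "cy" (pixels), "eye" and "rotation" of the camera in the world; the wrist camera has in their place "T_tool_cam" (4x4, takes a point from camera to tool coordinates, whose origin is the TCP and whose axes are the flange's). Camera axes: x right, y down, z forward; pixel columns grow to the right and rows downward; lengths in m; the calibration is good to about 2 mm. A picture is of the moment at which its call begins: read the wrist's pose just before it. There is no depth.
- hand_in(): hands the job in, once; it reports no verdict.
Trained networks look in the newest picture that a camera, given by its name, has taken for a name from the list of things; names that differ only in an ending like _2 or _b are one class to them, and where a whole thing is asked for, a point or a joint stands for the part that bears it (a point fixed in the world has none). Each returns a list of dicts, best first, with "conf" (0 to 1); they miss things now and then, are a little off and sometimes report something else, mostly with a low value. They report only what shows in the picture. A call takes as long as a camera call. They do not tell look-alikes from the thing itself.
- boxes_of(camera, label): "at" ([row, column] in pixels, amid what is visible of it).
- place_of(camera, label): "at" ([row, column] in pixels: a listed point, or the origin of a listed thing).
The state is a dict: "time": time; "qpos": joint angles; "qvel": joint speeds; "joint_efforts": joint torques, N m; "tool_pos": TCP position; "tool_rot": TCP orientation; "contact_force": force on the tool from outside, world axes, zero at the start; "torque": the same for the moment, N m; "opening": finger opening in m.
Only numpy, scipy, OpenCV 4.12 (cv2) and the standard library are available. Lean on these libraries where they do the work, as an engineer would, in place of code of your own. Each camera call takes 0.05 s, during which the arm holds its last target. There are 200 camera calls.

TASK

In the open drawer stand three square screw-top jars, and one or two of them have a loose cap, which only shows when you try the cap. Find the loose caps and screw them down clockwise until they stop, leaving all three jars standing in their pockets. Then push the drawer fully shut without slamming it, and do not shift the things on the counter.

Things in the scene. Friction and masses are not known exactly. Their poses are not given: they have to be found in the camera images.
- jar_a: one of three outwardly identical white plastic jars: square body 62 x 62 mm, shoulder 50 mm above the base, round ribbed grey cap on top (55 to 56 mm across, from 56 to 82 mm above the base), 0.15 to 0.35 kg, standing loose in a 66 mm square pocket of the drawer insert that keeps it from turning by more than a few degrees. Origin: centre of its underside; z up; z of the jar frame is the cap's axis
- jar_b: one of three outwardly identical white plastic jars: square body 62 x 62 mm, shoulder 50 mm above the base, round ribbed grey cap on top (55 to 56 mm across, from 56 to 82 mm above the base), 0.15 to 0.35 kg, standing loose in a 66 mm square pocket of the drawer insert that keeps it from turning by more than a few degrees. Origin: centre of its underside; z up; z of the jar frame is the cap's axis
- jar_c: one of three outwardly identical white plastic jars: square body 62 x 62 mm, shoulder 50 mm above the base, round ribbed grey cap on top (55 to 56 mm across, from 56 to 82 mm above the base), 0.15 to 0.35 kg, standing loose in a 66 mm square pocket of the drawer insert that keeps it from turning by more than a few degrees. Origin: centre of its underside; z up; z of the jar frame is the cap's axis
- cap_a_top (a point): centre of the flat top of the cap of jar_a, 82 mm above the jar's underside; it turns with the cap, z along its axis
- cap_b_top (a point): centre of the flat top of the cap of jar_b, 82 mm above the jar's underside; it turns with the cap, z along its axis
- cap_c_top (a point): centre of the flat top of the cap of jar_c, 82 mm above the jar's underside; it turns with the cap, z along its axis
- cap_a (a joint): turn of the screw cap of jar_a on its jar, rad; grows anticlockwise seen from above (unscrewing), falls clockwise (closing). The cap closes against a hard stop; the thread starts at a different angle on each jar, so the value alone does not tell whether the cap is closed: only that it turns, or does not, when tried. A loose cap is at most 1.3 rad from its stop and turns with about 0.06 N m; it does not visibly rise
- cap_b (a joint): turn of the screw cap of jar_b on its jar, rad; grows anticlockwise seen from above (unscrewing), falls clockwise (closing). The cap closes against a hard stop; the thread starts at a different angle on each jar, so the value alone does not tell whether the cap is closed: only that it turns, or does not, when tried. A loose cap is at most 1.3 rad from its stop and turns with about 0.06 N m; it does not visibly rise
- cap_c (a joint): turn of the screw cap of jar_c on its jar, rad; grows anticlockwise seen from above (unscrewing), falls clockwise (closing). The cap closes against a hard stop; the thread starts at a different angle on each jar, so the value alone does not tell whether the cap is closed: only that it turns, or does not, when tried. A loose cap is at most 1.3 rad from its stop and turns with about 0.06 N m; it does not visibly rise
- drawer (a joint): how far the drawer has been pushed in, m: 0 fully open as found, 0.19 fully shut against the unit. It runs stiffly (about 4 N) and stays where it is left. The drawer runs in a white benchtop unit fixed to the counter, 380 mm wide, 260 mm deep, 128 mm high, whose front face is 110 mm beyond the row of jars while the drawer is fully open
- drawer_floor (a point): on the floor of the drawer insert (22 mm above the counter), in the middle pocket's centre; its x axis is the direction in which the drawer closes, y runs along the row of jars; pockets at y = -100, 0 and +100 mm. Insert walls are 40 mm high; swabs lie before the jars, needle sheaths behind. The drawer's front panel is at x = -98 to -80 mm, 380 mm wide, top edge 118 mm above the counter
- drawer_handle (a point): middle of the outer face of the drawer's black bar handle (180 mm long along y, 10 mm thick, 12 mm high, centre 72 mm above the counter, its outer face 35 mm out from the panel); axes as drawer_floor
- pump: clear bottle with a white top, 64 mm across, 160 mm high, on the counter left of the unit (seen from the robot); bystander. Origin: centre of its underside
- gloves: cardboard box of gloves, 180 x 95 x 75 mm, on the counter right of the drawer; bystander. Origin: centre of its underside
- dish: round steel dish, 88 mm across, 45 mm high, on the counter left of the open drawer; bystander. Origin: centre of its underside
Things that resemble listed ones, but are neither listed nor needed, are in the scene too. Leave any blue or red look-alike of the jar_c alone. What is shaped like the jar_b but red is not meant.

How it is judged:
On the way, in this order (a step that is already met when the one before it is completed fails the run):
1. all three caps are screwed fully down, the drawer still open (value of joint cap_a below 0.12 rad and value of joint cap_b below -0.58 rad and value of joint cap_c below -0.28 rad and value of joint drawer below 0.09 m), for 0.2 s.
2. the drawer is pushed fully shut (value of joint drawer above 0.186 m), for 0.2 s.
At the end, for the whole second after the job is handed in: every cap is within 0.12 rad (7 degrees) of its closed stop, the drawer is within 4 mm of fully shut and at rest, and all three jars stand upright (within 0.1 rad) and still on the floor of their pockets (within 6 mm in height and 10 mm along the drawer) (value of joint cap_a below 0.12 rad and value of joint cap_b below -0.58 rad and value of joint cap_c below -0.28 rad and value of joint drawer above 0.186 m and velocity of joint drawer below 0.01 m/s and angle between each of jar_a, jar_b, jar_c's own z axis and vertical below 0.1 rad and z of each of jar_a, jar_b, jar_c in the frame of drawer_floor below 0.006 m and x of jar_a in the frame of drawer_floor between -0.01 and 0.01 m and linear speed of each of jar_a, jar_b, jar_c below 0.02 m/s and x of jar_b in the frame of drawer_floor between -0.01 and 0.01 m and x of jar_c in the frame of drawer_floor between -0.01 and 0.01 m); the robot touches nothing.
It fails at once if the drawer is slammed (faster than 0.5 m/s) (velocity of joint drawer above 0.5 m/s).
It fails at once if the bottle on the counter is shifted by more than 30 mm (distance of pump from where it was at the start of the episode above 0.03 m).
It fails at once if the glove box on the counter is shifted by more than 30 mm (distance of gloves from where it was at the start of the episode above 0.03 m).
It fails at once if the dish on the counter is shifted by more than 30 mm (distance of dish from where it was at the start of the episode above 0.03 m).
It also fails if it takes over 72 s, if anything falls off the work surface, if the arm or the gripper's body presses on something with over 40 N, if the wrist force passes 120 N, or if a joint passes its speed limit or range.

## Working session

There is one attempt and no reset: what is moved stays moved. The work goes in short steps, Python scripts to look and compute and a shell command to move; the robot and the scene stay as the last step left them, time stands still between calls to the robot, and variables do not carry over. Pictures are saved under pics/ and viewed, about 8 in all and at most 12, crops included, and the job is handed in when it is done.

```bash
mkdir -p pics; ls; cat > h.py <<'E'
from cell import *
import numpy as np, cv2
from scipy.spatial.transform import Rotation as R
def ray(c,rc):
    d=np.array([(rc[1]-c['cx'])/c['fx'],(rc[0]-c['cy'])/c['fy'],1.])
    if 'eye' in c: return np.array(c['eye']),np.array(c['rotation'])@d
    raise SystemExit
def atz(c,rc,z):
    o,d=ray(c,rc); return o+d*(z-o[2])/d[2]
E
python3 - <<'E'
from h import *
s=observe();print({k:np.round(v,3).tolist() for k,v in s.items()})
print(globals().get('grip_point_offset'))
ims=[]
for n in('top','scene'):
    c=read_camera(n);cv2.imwrite(f'pics/{n}.png',c['img'])
    print(n,np.round(c['eye'],3),np.round(c['rotation'],3).tolist(),c['fx'],c['cx'],c['cy'])
    for l,z in(('cap_a_top',.104),('drawer_handle',.072),('drawer_floor',.022),('pump',0),('gloves',0),('dish',0)):
        for p in place_of(n,l): print(l,np.round(p['at'],1),round(p['conf'],2),np.round(atz(c,p['at'],z),3))
E
```

```text
pics
{'time': 0.0, 'qpos': [-1.449, 0.343, 1.525, 0.0, 1.275, -0.146], 'qvel': [-0.002, -0.0, 0.0, 0.0, 0.0, -0.001], 'joint_efforts': [-0.001, -43.125, -24.422, 0.072, 0.056, -0.0], 'tool_pos': [0.139, -0.506, 0.189], 'tool_rot': [-3.14, -0.0, 0.268], 'contact_force': [0.404, -0.512, -0.435], 'torque': [0.044, -0.058, 0.035], 'opening': 0.092}
0.0188
top [0.408 0.002 1.186] [-3.05, 0.031, -1.579] 366.93257393422545 256.18357787416784 191.7593095312891Traceback (most recent call last):
  File "<stdin>", line 9, in <module>
  File "h.py", line 9, in atz
    o,d=ray(c,rc); return o+d*(z-o[2])/d[2]
                                       ~^^^
IndexError: invalid index to scalar variable.
```

```bash
sed -i "s/np.array(c\['rotation'\])@d/R.from_euler('xyz',c['rotation']).as_matrix()@d/" h.py
python3 - <<'E'
from h import *
for n in('top','scene'):
    c=read_camera(n);cv2.imwrite(f'pics/{n}.png',c['img'])
    print(n,np.round(c['eye'],3),np.round(c['rotation'],3).tolist())
    for l,z in(('cap_a_top',.104),('drawer_handle',.072),('drawer_floor',.022),('pump',0),('gloves',0),('dish',0)):
        for p in place_of(n,l): print(l,np.round(p['at'],1),round(p['conf'],2),np.round(atz(c,p['at'],z),3))
E
```

```text
top [0.408 0.002 1.186] [-3.05, 0.031, -1.579]
cap_a_top [156.  278.6] 0.58 [ 0.614 -0.032  0.104]
cap_a_top [163.  275.1] 0.44 [ 0.593 -0.022  0.104]
drawer_handle [204.7 273.6] 0.89 [ 0.47  -0.016  0.072]
drawer_floor [164.1 274. ] 0.56 [ 0.603 -0.02   0.022]
pump [131.4 197.8] 0.75 [0.72  0.231 0.   ]
gloves [172.7 358.5] 0.57 [ 0.575 -0.293  0.   ]
dish [172.3 201.3] 0.86 [0.583 0.218 0.   ]
scene [0.928 0.704 0.583] [-2.109, 0.021, 2.585]
cap_a_top [199.6 206.2] 0.85 [ 0.615 -0.034  0.104]
drawer_handle [197.6 254.8] 0.88 [ 0.477 -0.018  0.072]
drawer_handle [284.1 273.4] 0.49 [0.624 0.282 0.072]
drawer_floor [227.1 212. ] 0.73 [ 0.611 -0.023  0.022]
drawer_floor [190.4 188.1] 0.34 [ 0.585 -0.244  0.022]
drawer_floor [219.5 223.3] 0.33 [ 0.569 -0.037  0.022]
pump [311.4 220.7] 0.74 [0.718 0.228 0.   ]
pump [214.7 226.8] 0.66 [ 0.534 -0.083  0.   ]
gloves [190.1 187.2] 0.69 [ 0.573 -0.284  0.   ]
dish [284.8 271.3] 0.72 [0.587 0.222 0.   ]
```

View pics/top.png

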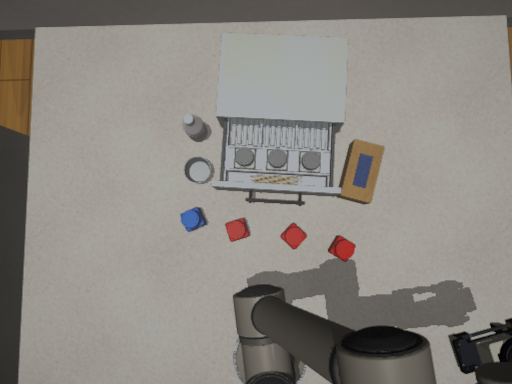

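View pics/scene.png

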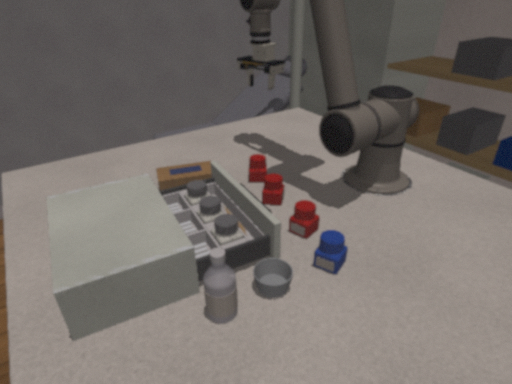

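```bash
python3 - <<'E'
from h import *
c=read_camera('top');g=cv2.cvtColor(c['img'],cv2.COLOR_BGR2GRAY)
G=cv2.resize(g,None,fx=4,fy=4,interpolation=cv2.INTER_CUBIC)[560:720,900:1320]
k=cv2.HoughCircles(G,cv2.HOUGH_GRADIENT,1.5,80,param1=80,param2=15,minRadius=30,maxRadius=46)
for x,y,r in sorted(k[0].tolist()): 
    rc=[(y+560)/4-.4,(x+900)/4-.4];print(np.round(rc,1),r/4,np.round(atz(c,rc,.104),4))
for rc in([201,249],[204,303]): print(atz(c,rc,.078))
E
```

```text
[176.9 236.4] 9.637499809265137 [0.5522 0.0941 0.104 ]
[156.3 244.3] 9.637499809265137 [0.6141 0.0703 0.104 ]
[168.7 260.8] 10.837499618530273 [0.5761 0.0212 0.104 ]
[140.2 261.5] 10.462499618530273 [0.6624 0.0182 0.104 ]
[156.7 276.9] 9.225000381469727 [ 0.6116 -0.0272  0.104 ]
[140.9 290.4] 11.25 [ 0.6587 -0.0682  0.104 ]
[170.5 291.5] 9.637499809265137 [ 0.5692 -0.07    0.104 ]
[160.  310.7] 9.637499809265137 [ 0.6    -0.1273  0.104 ]
[140.5 321.2] 7.837500095367432 [ 0.6585 -0.1597  0.104 ]
[0.48165216 0.05831714 0.078     ]
[ 0.47091974 -0.1044767   0.078     ]
```

```bash
python3 -m inch '[[[45,-20,0,0],[45,-20,0,0],[45,-20,0,0],[45,-20,0,0],[45,-20,0,0],[45,-20,0,0],[45,-20,0,0],[45,-20,0,0],[45,-20,0,0],[45,-20,0,0]]]' -0.7 20; python3 -m inch '[[[48,-22,0,0],[48,-22,0,0],[0,0,0,-0.18],[0,0,0,-0.18],[0,0,0,-0.18],[0,0,0,-0.18],[0,0,0,-0.18],[0,0,0,-0.18],[0,0,0,-0.18],[0,0,0,0]]]'
cat >> h.py <<'E'
def go(t):
    s=observe();M=R.from_euler('xyz',s['tool_rot']);d=np.array(t)-s['tool_pos']
    print('pos',np.round(s['tool_pos'],4),'rot',np.round(s['tool_rot'],3),'q',np.round(s['qpos'],2),'tool mm',np.round(M.inv().apply(d)*1000,1))
def wrist(fn,labs,z):
    s=observe();c=read_camera('wrist');cv2.imwrite(fn,c['img']);T=np.array(c['T_tool_cam'])
    M=R.from_euler('xyz',s['tool_rot']).as_matrix()
    c['eye']=s['tool_pos']+M@T[:3,3];W=M@T[:3,:3]
    for l in labs:
        for p in place_of('wrist',l):
            a=p['at'];d=W@np.array([(a[1]-c['cx'])/c['fx'],(a[0]-c['cy'])/c['fy'],1])
            print(l,np.round(a,1),round(p['conf'],2),np.round(c['eye']+d*(z-c['eye'][2])/d[2],4))
E
python3 -c "
from h import *
wrist('pics/w1.png',['cap_a_top'],.104);go([.6,-.127,.19])"
```

```text
time: 2.1
tool_pos: [0.5212, -0.1932, 0.1897]
tool_rot: [3.141, -0.0, 0.268]
contact_force: [-0.1, -0.7, 0.5]
opening: 0.078
time: 3.35
tool_pos: [0.6009, -0.1265, 0.1895]
tool_rot: [-3.141, 0.0, 1.526]
contact_force: [0.2, 0.5, -0.2]
opening: 0.078
cap_a_top [ 56.9 261. ] 0.68 [ 0.6096 -0.0262  0.104 ]
pos [ 0.6009 -0.1265  0.1896] rot [-3.142  0.     1.524] q [-0.33  0.51  1.26 -0.    1.37 -0.29] tool mm [-0.5 -0.9 -0.4]
```

View pics/w1.png

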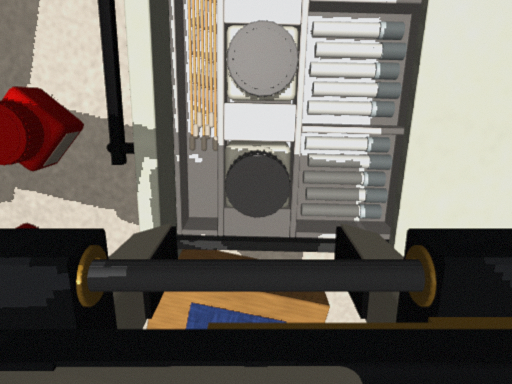

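```bash
cat >> h.py <<'E'
def wpix(a,z):
    s=observe();c=read_camera('wrist');T=np.array(c['T_tool_cam']);M=R.from_euler('xyz',s['tool_rot']).as_matrix()
    e=s['tool_pos']+M@T[:3,3];d=M@T[:3,:3]@np.array([(a[1]-c['cx'])/c['fx'],(a[0]-c['cy'])/c['fy'],1])
    return np.round(e+d*(z-e[2])/d[2],4)
E
python3 -c "
from h import *
print(wpix((184,257.5),.104),wpix((57.5,262),.104));go([.603,-.127,.081])"
```

```text
[ 0.6026 -0.1256  0.104 ] [ 0.6105 -0.0267  0.104 ]
pos [ 0.6009 -0.1266  0.1896] rot [-3.142  0.     1.525] q [-0.33  0.51  1.26 -0.    1.37 -0.29] tool mm [ -0.3   2.1 108.6]
```

```bash
python3 -m inch '[[[1,2,35,0],[0,0,35,0],[0,0,30,0],[0,0,8,0],[0,0,0,0],[0,0,0,0]]]' -0.7 15; python3 -m inch '[[[0,0,0,0],[0,0,0,0],[0,0,0,0],[0,0,0,0],[0,0,0,0]]]' 1 15; python3 -c "
from h import *
go([0,0,0]);s=observe();print(s['torque'],s['contact_force'],s['joint_efforts'][5])"
python3 -m inch '[[[0,0,0,0.08],[0,0,0,0.08],[0,0,0,0.08],[0,0,0,0]]]'; python3 -c "
from h import *
go([0,0,0]);s=observe();print(s['torque'],s['contact_force'],s['joint_efforts'][5])"
```

```text
time: 4.3
tool_pos: [0.6039, -0.1259, 0.0832]
tool_rot: [3.139, 0.001, 1.527]
contact_force: [-0.2, 0.2, -0.3]
opening: 0.0779
time: 4.92
tool_pos: [0.6029, -0.1256, 0.0816]
tool_rot: [-3.142, 0.0, 1.528]
contact_force: [-0.0, -0.0, -0.8]
opening: 0.0329
pos [ 0.6029 -0.1256  0.0816] rot [-3.142  0.     1.528] q [-0.33  0.6   1.41 -0.    1.13 -0.29] tool mm [  99.6 -607.8   81.6]
[ 0.00282691 -0.11094588 -0.03047227] [-0.02400568 -0.04713847 -0.82671913] 0.00027200683689443395
time: 5.42
tool_pos: [0.6029, -0.1256, 0.0815]
tool_rot: [-3.141, 0.0, 1.289]
contact_force: [-0.2, -0.3, 0.8]
opening: 0.0003
pos [ 0.6029 -0.1256  0.0815] rot [-3.141  0.     1.289] q [-0.33  0.6   1.41 -0.    1.13 -0.05] tool mm [ -47.3 -614.    81.6]
[-0.04158008 -0.118905   -0.00127939] [-0.15453646 -0.33718763  0.77358517] 0.45877257362008095
```

```bash
python3 -c "
from h import *
wrist('pics/w2.png',['cap_a_top'],.104)
c=read_camera('scene');a=c['img'];c2=read_camera('wrist')
cv2.imwrite('pics/m2.png',np.hstack([cv2.resize(a[120:320,120:320],(384,384)),cv2.resize(c2['img'],(400,300),interpolation=3).copy() if 0 else cv2.copyMakeBorder(cv2.resize(c2['img'],(400,300)),0,84,0,0,0)]))"
```

```text
cap_a_top [ 39.4 214.1] 0.77 [ 0.6115 -0.0274  0.104 ]
```

View pics/m2.png

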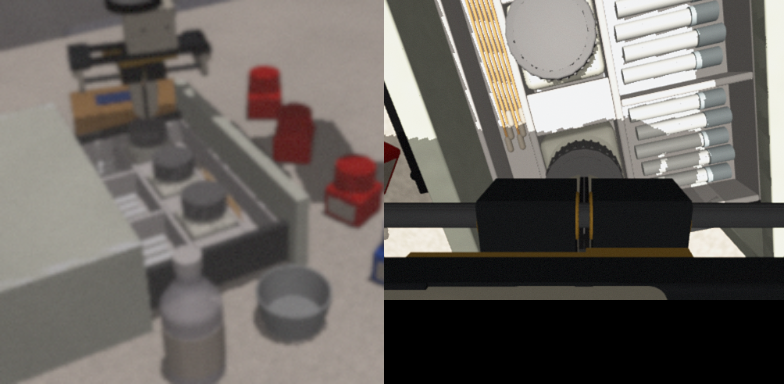

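```bash
python3 -c "
from h import *
c=read_camera('wrist');T=np.array(c['T_tool_cam']);print(np.round(T,3),c['fx'],c['cx'],c['cy'])
for p in([0,0,0],[0,0,-.019],[0,0,-.0225]):
    q=np.linalg.inv(T)@np.r_[p,1];print(p,c['cy']+c['fy']*q[1]/q[2],c['cx']+c['fx']*q[0]/q[2])
s=read_camera('scene')
Rw=R.from_euler('xyz',s['rotation']).as_matrix()
def pr(P):
    q=Rw.T@(np.array(P)-s['eye']);return np.round([s['cy']+s['fy']*q[1]/q[2],s['cx']+s['fx']*q[0]/q[2]],1)
for P in([.6029,-.1256,.0815],[.6029,-.1256,.104],[.6026,-.1256,.104],[.6105,-.0267,.104],[.6175,.072,.104]):print(P,pr(P))
v=s['img'][160:220,160:250];cv2.imwrite('pics/m3.png',np.hstack([cv2.resize(v,(540,360),interpolation=2)]))
"
```

```text
[[-0.    -0.965 -0.261  0.071]
 [ 1.     0.    -0.001  0.   ]
 [ 0.001 -0.261  0.965 -0.195]
 [ 0.     0.     0.     1.   ]] 345.3206757749045 255.7171771247243 190.74417524826382
[0, 0, 0] 220.3536567023119 255.7123717327924
[0, 0, -0.019] 232.35007394879557 255.69037291482104
[0, 0, -0.0225] 234.82003770220763 255.685843538934
[0.6029, -0.1256, 0.0815] [191.2 196.6]
[0.6029, -0.1256, 0.104] [184.2 195.8]
[0.6026, -0.1256, 0.104] [184.2 195.9]
[0.6105, -0.0267, 0.104] [200.4 209. ]
[0.6175, 0.072, 0.104] [219.3 224.9]
```

View pics/m3.png

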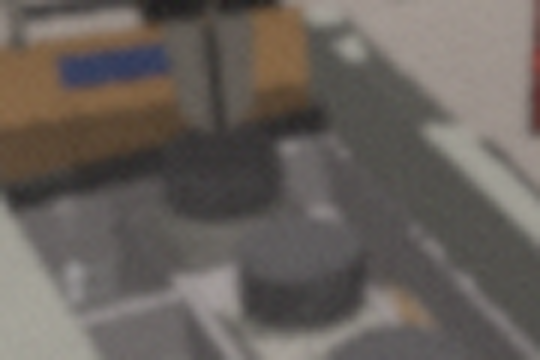

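```bash
python3 -m inch '[[[0,0,0,0],[0,0,0,-0.12],[0,0,0,-0.12],[0,0,0,0],[0,0,0,0],[0,0,0,0]]]' -0.7 15;  python3 -m inch '[[[0,0,7,0],[0,0,7,0],[0,0,0,0]]]'; python3 -m inch '[[[0,0,6,0],[0,0,6,0],[0,0,0,0]]]'; python3 -m inch '[[[0,0,0,0],[0,0,0,0],[0,0,0,0],[0,0,0,0],[0,0,0,0]]]' 1 15
```

```text
time: 6.48
tool_pos: [0.603, -0.1256, 0.0816]
tool_rot: [3.142, 0.0, 1.527]
contact_force: [-0.3, -0.3, 0.6]
opening: 0.0556
time: 6.85
tool_pos: [0.6023, -0.1254, 0.0665]
tool_rot: [-3.14, -0.0, 1.528]
contact_force: [0.1, -0.2, -0.4]
opening: 0.0776
time: 7.22
tool_pos: [0.6025, -0.1255, 0.0549]
tool_rot: [-3.14, -0.0, 1.528]
contact_force: [-0.3, 0.3, 0.0]
opening: 0.0781
time: 7.85
tool_pos: [0.6028, -0.1256, 0.0558]
tool_rot: [-3.141, 0.0, 1.528]
contact_force: [-0.9, -1.1, 2.0]
opening: 0.0541
```

```bash
cat > t.py <<'E'
from h import *
s=observe();print('t',round(s['time'],2),'yaw',round(s['tool_rot'][2],3),'q6',round(s['qpos'][5],3),'tau',np.round(s['torque'],3),'F',np.round(s['contact_force'],1),'e6',round(s['joint_efforts'][5],3),'op',s['opening'])
E
python3 t.py; python3 -m inch '[[[0,0,0,0],[0,0,0,0.05],[0,0,0,0.05],[0,0,0,0]]]' >/dev/null; python3 t.py;  python3 -m inch '[[[0,0,0,0.05],[0,0,0,0.05],[0,0,0,0]]]'>/dev/null; python3 t.py;python3 -m inch '[[[0,0,0,0.05],[0,0,0,0.05],[0,0,0,0]]]'>/dev/null; python3 t.py
```

```text
t 7.85 yaw 1.528 q6 -0.287 tau [-0.045  0.171 -0.029] F [-0.9 -1.1  2. ] e6 -0.003 op 0.05414922022445186
t 8.35 yaw 1.428 q6 -0.187 tau [ 0.13  -0.447  0.056] F [ 2.1  1.4 -0.5] e6 0.339 op 0.05428882217986271
t 8.72 yaw 1.329 q6 -0.088 tau [ 0.025 -0.533  0.068] F [ 0.2  1.8 -0.6] e6 0.332 op 0.05447971203229317
t 9.1 yaw 1.23 q6 0.012 tau [ 0.025 -0.603  0.025] F [2.2 1.  0.6] e6 0.294 op 0.05433462240323583
```

```bash
for i in 1 ; do python3 -m inch '[[[0,0,0,0.08],[0,0,0,0.08],[0,0,0,0.08]]]' >/dev/null; python3 t.py;  python3 -m inch '[[[0,0,0,0.08],[0,0,0,0.08],[0,0,0,0.08]]]'>/dev/null; python3 t.py;python3 -m inch '[[[0,0,0,0.08],[0,0,0,0.08],[0,0,0,0.08]]]'>/dev/null; python3 t.py; python3 -m inch '[[[0,0,0,0.08],[0,0,0,0.08],[0,0,0,0.08]]]'>/dev/null; python3 t.py; done
```

```text
t 9.47 yaw 0.987 q6 0.254 tau [-0.069 -0.685  0.008] F [ 3.3 -0.1  0.6] e6 -0.778 op 0.054722014931216756
t 9.85 yaw 0.748 q6 0.494 tau [-0.008 -0.624  0.067] F [3.5 0.7 0.5] e6 -0.78 op 0.054219959098596955
t 10.22 yaw 0.508 q6 0.734 tau [-0.446 -0.784  0.066] F [ 2.9 -2.  -0.3] e6 -0.775 op 0.054629156199836694
t 10.6 yaw 0.269 q6 0.973 tau [-0.831 -1.029  0.613] F [ 7.1 -4.5  0.7] e6 -0.185 op 0.054181034154109145
```

```bash
python3 -m inch '[[[0,0,0,0.05],[0,0,0,0.05],[0,0,0,0]]]' >/dev/null; python3 t.py;  python3 -m inch '[[[0,0,0,0],[0,0,0,0],[0,0,0,0],[0,0,0,0]]]' -0.6; python3 -m inch '[[[0,0,-40,0],[0,0,-40,0],[0,0,-10,0],[0,0,0,-0.18],[0,0,0,-0.18],[0,0,0,-0.18],[0,0,0,-0.18],[0,0,0,-0.18],[0,0,0,-0.18],[0,0,0,-0.18]]]'; python3 -c "
from h import *
wrist('pics/w3.png',['cap_a_top'],.104);go([.6105,-.0267,.0555])"
```

```text
t 10.97 yaw 0.171 q6 1.071 tau [-0.902 -1.118  0.55 ] F [ 6.4 -5.1  0.4] e6 0.731 op 0.05435719131244241
time: 11.48
tool_pos: [0.6026, -0.1254, 0.0554]
tool_rot: [-3.141, 0.001, 0.168]
contact_force: [0.0, -0.3, 0.3]
opening: 0.0734
time: 12.72
tool_pos: [0.6022, -0.1254, 0.1442]
tool_rot: [-3.139, -0.0, 1.434]
contact_force: [0.1, 0.3, -0.1]
opening: 0.074
cap_a_top [ 51.5 248. ] 0.57 [ 0.6109 -0.0266  0.104 ]
pos [ 0.6023 -0.1254  0.1443] rot [-3.139 -0.     1.429] q [-0.33  0.54  1.33 -0.    1.27 -0.19] tool mm [98.8 -5.6 88.9]
```

```bash
python3 -m inch '[[[33,-2,0,0],[33,-2,0,0],[33,-2,0,0],[0,0,30,0],[0,0,30,0],[0,0,22,0],[0,0,7,0],[0,0,0,0]]]' -0.6 15; python3 -m inch '[[[0,0,0,0],[0,0,0,0],[0,0,0,0],[0,0,0,0],[0,0,0,0]]]' 1 15;python3 t.py; python3 -m inch '[[[0,0,0,0.08],[0,0,0,0.08],[0,0,0,0]]]' >/dev/null; python3 t.py;  python3 -m inch '[[[0,0,0,0.08],[0,0,0,0.08],[0,0,0,0]]]'>/dev/null; python3 t.py
```

```text
time: 13.82
tool_pos: [0.611, -0.0268, 0.0563]
tool_rot: [-3.141, 0.0, 1.426]
contact_force: [0.7, 0.5, 0.5]
opening: 0.0732
time: 14.45
tool_pos: [0.6113, -0.0268, 0.0573]
tool_rot: [3.141, 0.0, 1.428]
contact_force: [-2.8, -0.2, 5.9]
opening: 0.0546
t 14.45 yaw 1.428 q6 -0.026 tau [-0.097  0.337 -0.043] F [-2.8 -0.2  5.9] e6 -0.019 op 0.0546012561570658
t 14.82 yaw 1.269 q6 0.133 tau [-0.244  0.488  0.293] F [-3.2 -1.4  5.3] e6 0.67 op 0.054397148450451495
t 15.2 yaw 1.11 q6 0.292 tau [-0.218  0.103  0.446] F [-1.5 -1.1  3.5] e6 0.835 op 0.054566808778616575
```

```bash
python3 -m inch '[[[0,0,0,0.08],[0,0,0,0.08],[0,0,0,0]]]' >/dev/null; python3 t.py;  python3 -m inch '[[[0,0,0,0.08],[0,0,0,0.08],[0,0,0,0]]]'>/dev/null; python3 t.py; python3 -m inch '[[[0,0,0,0],[0,0,0,0],[0,0,0,0],[0,0,0,0]]]' -0.6; python3 -m inch '[[[0,0,-40,0],[0,0,-40,0],[0,0,-10,0],[0,0,0,-0.16],[0,0,0,-0.16],[0,0,0,-0.08]]]'; python3 -c "
from h import *
wrist('pics/w4.png',['cap_a_top'],.104);go([.6175,.0722,.0555])
c=read_camera('wrist')
cv2.imwrite('pics/w4.png',c['img'])"
```

```text
t 15.57 yaw 0.951 q6 0.451 tau [-0.042 -0.406  0.336] F [ 2.  -1.1  0.3] e6 0.739 op 0.05429105477475779
t 15.95 yaw 0.791 q6 0.611 tau [-0.123 -0.797  0.465] F [ 3.5 -0.5 -0.3] e6 0.84 op 0.054234811808636325
time: 16.45
tool_pos: [0.6109, -0.0267, 0.0565]
tool_rot: [-3.141, 0.0, 0.788]
contact_force: [-0.2, -0.9, -0.3]
opening: 0.0733
time: 17.2
tool_pos: [0.6104, -0.0266, 0.1453]
tool_rot: [-3.139, 0.001, 1.191]
contact_force: [0.2, 0.4, 0.3]
opening: 0.0736
cap_a_top [202.8 258.1] 0.96 [ 0.6111 -0.0289  0.104 ]
cap_a_top [ 61.5 209.6] 0.59 [0.6172 0.0709 0.104 ]
pos [ 0.6105 -0.0267  0.1454] rot [-3.140e+00  1.000e-03  1.188e+00] q [-0.17  0.54  1.34 -0.    1.27  0.21] tool mm [ 94.4 -30.2  89.9]
```

View pics/w4.png

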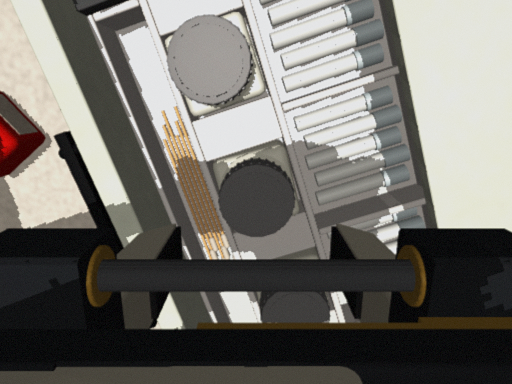

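```bash
python3 -m inch '[[[31,-10,0,0],[31,-10,0,0],[32,-10,0,0],[0,0,30,-0.1],[0,0,30,-0.1],[0,0,23,0],[0,0,7,0],[0,0,0,0]]]' -0.6 15; python3 -m inch '[[[0,0,0,0],[0,0,0,0],[0,0,0,0],[0,0,0,0],[0,0,0,0]]]' 1 15;python3 t.py; python3 -m inch '[[[0,0,0,0.08],[0,0,0,0.08],[0,0,0,0]]]' >/dev/null; python3 t.py;  python3 -m inch '[[[0,0,0,0.08],[0,0,0,0.08],[0,0,0,0]]]'>/dev/null; python3 t.py;  python3 -m inch '[[[0,0,0,0.08],[0,0,0,0.08],[0,0,0,0]]]'>/dev/null; python3 t.py
```

```text
time: 18.35
tool_pos: [0.6184, 0.0716, 0.0564]
tool_rot: [-3.141, 0.0, 1.387]
contact_force: [0.1, -0.2, 0.5]
opening: 0.0731
time: 18.98
tool_pos: [0.6184, 0.0718, 0.0574]
tool_rot: [3.141, -0.0, 1.388]
contact_force: [-3.7, 0.4, 5.6]
opening: 0.0541
t 18.98 yaw 1.388 q6 0.175 tau [0.011 0.524 0.034] F [-3.7  0.4  5.6] e6 -0.015 op 0.054137204004945545
t 19.35 yaw 1.227 q6 0.336 tau [ 0.051  0.414 -0.07 ] F [-3.   0.   6.1] e6 0.274 op 0.05430098560527711
t 19.73 yaw 1.067 q6 0.496 tau [-0.04   0.321  0.022] F [-3.3  0.5  5.6] e6 0.275 op 0.054500859845462366
t 20.1 yaw 0.909 q6 0.655 tau [ 0.14  -0.01   0.027] F [-0.6  1.   4.9] e6 0.442 op 0.05421027769004761
```

Loose (torque stays near zero); keep turning to the stop.

```bash
for i in 1 ; do python3 -m inch '[[[0,0,0,0.08],[0,0,0,0.08],[0,0,0,0]]]' >/dev/null; python3 t.py;  python3 -m inch '[[[0,0,0,0.08],[0,0,0,0.08],[0,0,0,0]]]'>/dev/null; python3 t.py;python3 -m inch '[[[0,0,0,0.08],[0,0,0,0.08],[0,0,0,0]]]'>/dev/null; python3 t.py; python3 -m inch '[[[0,0,0,0.08],[0,0,0,0.08],[0,0,0,0]]]'>/dev/null; python3 t.py; done
```

```text
t 20.48 yaw 0.75 q6 0.813 tau [ 0.017 -0.061  0.009] F [-0.   1.1  5.1] e6 0.373 op 0.0545974318567217
t 20.85 yaw 0.59 q6 0.973 tau [-0.122 -0.062  0.041] F [-0.1  0.3  5.6] e6 0.311 op 0.054453624316240234
t 21.23 yaw 0.431 q6 1.132 tau [-0.099  0.189  0.247] F [-0.3 -0.3  6.4] e6 0.6 op 0.0543550300292798
t 21.6 yaw 0.272 q6 1.292 tau [-0.177 -0.074  0.413] F [0.4 0.5 4.3] e6 0.853 op 0.054453393089000116
```

```bash
python3 -m inch '[[[0,0,0,0.08],[0,0,0,0.08],[0,0,0,0]]]' >/dev/null; python3 t.py; python3 -m inch '[[[0,0,0,0],[0,0,0,0],[0,0,0,0],[0,0,0,0]]]' -0.5; python3 -m inch '[[[0,0,-40,0],[0,0,-40,0],[0,0,-20,0],[0,0,0,0.1],[0,0,0,0.09],[0,0,0,0]]]'; python3 -c "
from h import *
c=read_camera('top')
for p in place_of('top','drawer_handle'):print(p['conf'],atz(c,p['at'],.072))
go([.4709,-.017,.155])
v=c['img'][120:260,170:370];cv2.imwrite('pics/m5.png',cv2.resize(v,(800,560),interpolation=2))"
```

```text
t 21.98 yaw 0.111 q6 1.452 tau [-0.447 -0.384  0.37 ] F [ 1.9 -2.8  2.3] e6 0.783 op 0.05456707042959289
time: 22.48
tool_pos: [0.6182, 0.0717, 0.0564]
tool_rot: [-3.142, 0.0, 0.108]
contact_force: [-0.2, -1.3, 0.2]
opening: 0.0688
time: 23.22
tool_pos: [0.6183, 0.0717, 0.1566]
tool_rot: [3.142, 0.0, -0.081]
contact_force: [-0.9, -0.1, 0.4]
opening: 0.0689
0.85 [ 0.47639973 -0.01736573  0.072     ]
pos [0.6184 0.0717 0.1565] rot [ 3.142  0.    -0.08 ] q [-0.01  0.55  1.29 -0.    1.31  1.64] tool mm [-139.9  100.2    1.6]
```

View pics/m5.png

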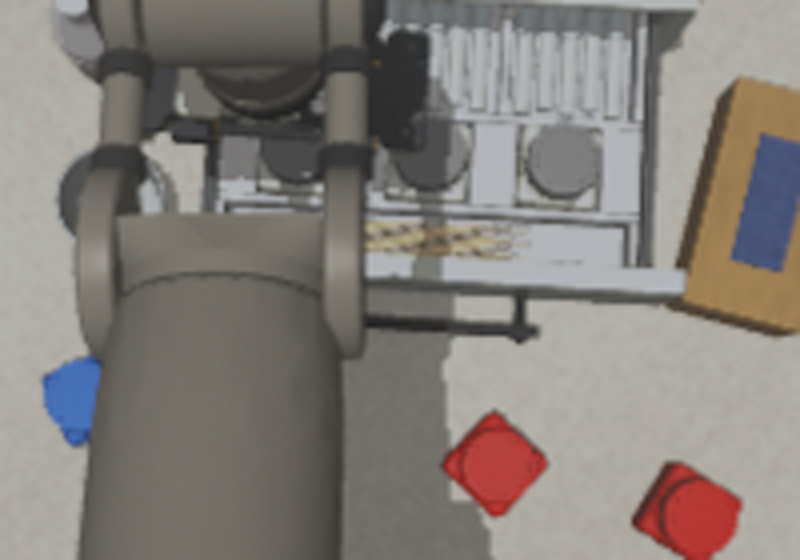

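```bash
python3 -m inch '[[[-35,25,0,0],[-35,25,0,0],[-35,25,0,0],[-35,25,0,0],[0,0,0,0],[0,0,30,0],[0,0,30,0],[0,0,33,0],[0,0,0,0]]]' 1 15; python3 t.py; python3 -c "
from h import *
go([.4709,-.017,.062])
c=read_camera('scene');cv2.imwrite('pics/m6.png',cv2.resize(c['img'][110:310,130:340],(756,594)*1 if 0 else (630,600),interpolation=2))"
```

```text
time: 24.45
tool_pos: [0.4699, -0.0159, 0.0619]
tool_rot: [-3.141, 0.004, -0.081]
contact_force: [0.7, -0.5, -0.0]
opening: 0.0005
t 24.45 yaw -0.081 q6 1.455 tau [ 0.034  0.01  -0.012] F [ 0.7 -0.5 -0. ] e6 -0.002 op 0.0005262036810263322
pos [ 0.4699 -0.0159  0.0619] rot [-3.141  0.004 -0.081] q [-0.2   0.4   1.84  0.    0.9   1.45] tool mm [ 1.1  1.  -0.1]
```

View pics/m6.png

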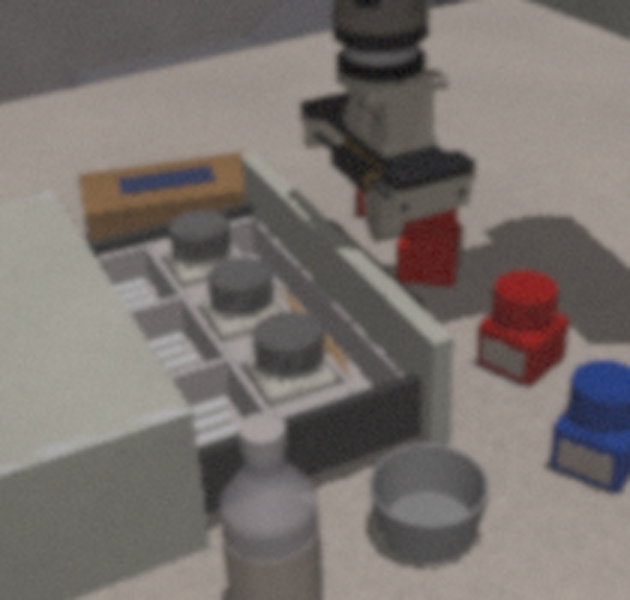

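```bash
python3 -m inch '[[[10,0,0,0],[10,0,0,0],[8,0,0,0],[8,0,0,0],[8,0,0,0],[8,0,0,0],[0,0,0,0]]]'; python3 -c "
from h import *
go([.6928,-.0325,.062])
c=read_camera('top')
for p in place_of('top','drawer_handle'):print(p['conf'],atz(c,p['at'],.072))"
```

```text
time: 25.38
tool_pos: [0.524, -0.0211, 0.0637]
tool_rot: [3.141, -0.002, -0.082]
contact_force: [0.1, 0.7, 0.0]
opening: 0.0007
pos [ 0.524  -0.0211  0.0637] rot [ 3.141e+00 -2.000e-03 -8.200e-02] q [-0.19  0.48  1.7  -0.    0.96  1.47] tool mm [169.2  -2.5   2.1]
```

```bash
python3 -c "
from h import *
c=read_camera('scene')
for l,z in (('drawer_handle',.072),('cap_a_top',.104),('drawer_floor',.022)):
  for p in place_of('scene',l):print(l,p['conf'],atz(c,p['at'],z))
c=read_camera('scene');cv2.imwrite('pics/m7.png',cv2.resize(c['img'][110:310,130:340],(630,600),interpolation=2))"
```

```text
cap_a_top 0.75 [ 0.63351539 -0.02023862  0.104     ]
drawer_floor 0.97 [ 0.63111065 -0.02820122  0.022     ]
```

View pics/m7.png

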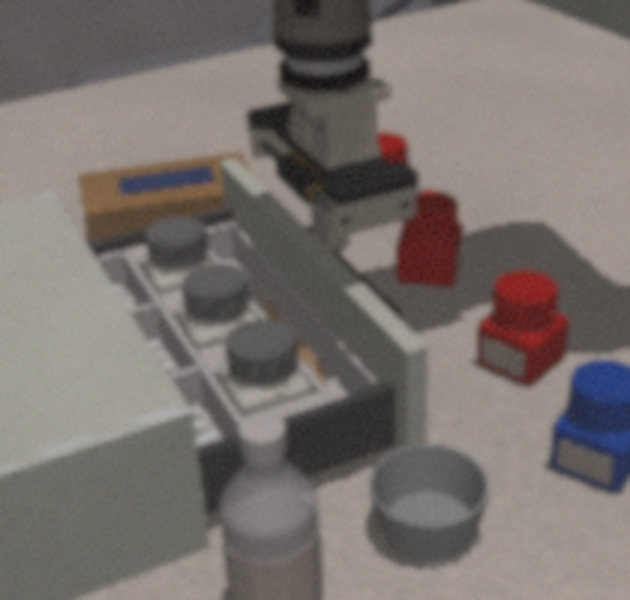

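```bash
python3 -m inch '[[[-4,0,0,0],[0,0,-6,0],[6,0,0,0],[10,0,0,0],[10,0,0,0],[10,0,0,0],[10,0,0,0],[10,0,0,0],[10,0,0,0],[0,0,0,0]]]'; python3 -m inch '[[[8,0,0,0],[10,0,0,0],[10,0,0,0],[10,0,0,0],[10,0,0,0],[10,0,0,0],[10,0,0,0],[0,0,0,0]]]'; python3 -c "
from h import *
go([.6928,-.0325,.069])
c=read_camera('scene')
for l,z in (('cap_a_top',.104),('drawer_floor',.022)):
  for p in place_of('scene',l):print(l,p['conf'],atz(c,p['at'],z))
cv2.imwrite('pics/m8.png',cv2.resize(c['img'][110:310,130:340],(630,600),interpolation=2))"
```

```text
time: 26.98
tool_pos: [0.5853, -0.026, 0.0695]
tool_rot: [3.141, -0.001, -0.082]
contact_force: [-0.5, 1.0, 0.5]
opening: 0.0004
time: 27.98
tool_pos: [0.6527, -0.0316, 0.0694]
tool_rot: [3.141, -0.001, -0.082]
contact_force: [0.1, 0.1, 0.2]
opening: 0.0003
pos [ 0.6527 -0.0316  0.0694] rot [ 3.141e+00 -1.000e-03 -8.200e-02] q [-0.17  0.68  1.3  -0.    1.17  1.49] tool mm [40.  -2.4  0.4]
```

View pics/m8.png

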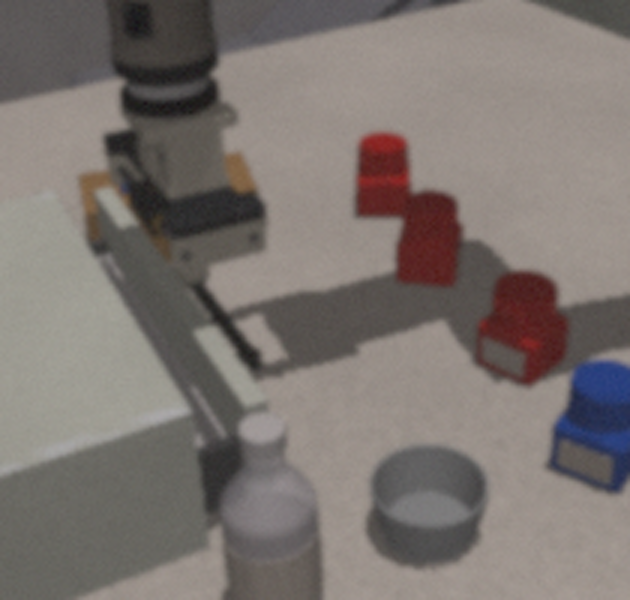

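```bash
python3 -m inch '[[[8,0,0,0],[8,0,0,0],[8,0,0,0],[6,0,0,0],[0,0,0,0]]]'; python3 -m inch '[[[3,0,0,0],[3,0,0,0]]]';python3 -m inch '[[[2,0,0,0],[2,0,0,0]]]';python3 -m inch '[[[1,0,0,0],[1,0,0,0]]]';python3 t.py
```

```text
time: 28.75
tool_pos: [0.6833, -0.0343, 0.0696]
tool_rot: [3.141, -0.002, -0.082]
contact_force: [0.1, 0.2, -0.2]
opening: -0.0001
time: 29.0
tool_pos: [0.6876, -0.0346, 0.0696]
tool_rot: [3.141, 0.001, -0.082]
contact_force: [-3.6, -0.6, 1.5]
opening: 0.0002
time: 29.25
tool_pos: [0.6906, -0.0348, 0.0696]
tool_rot: [3.141, 0.003, -0.082]
contact_force: [-13.1, 1.1, 6.9]
opening: 0.0005
time: 29.5
tool_pos: [0.6905, -0.0348, 0.0696]
tool_rot: [3.141, 0.008, -0.082]
contact_force: [-18.4, -0.7, 10.0]
opening: 0.0002
t 29.5 yaw -0.082 q6 1.493 tau [0.063 3.012 0.059] F [-18.4  -0.7  10. ] e6 0.077 op 0.00021488142512451214
```

```bash
python3 -m inch '[[[1,0,0,0],[0,0,0,0],[0,0,0,0],[0,0,0,0]]]'; python3 -m inch '[[[-15,0,0,0],[-30,0,0,0],[-30,0,0,0],[0,0,-40,0],[-30,0,-40,0],[-50,0,0,0],[-50,0,0,0],[0,0,0,0],[0,0,0,0]]]'; python3 -c "
from h import *
for n in('top','scene'):
  c=read_camera(n)
  for l,z in (('drawer_handle',.072),('pump',0),('gloves',0),('dish',0)):
    for p in place_of(n,l):print(n,l,p['conf'],atz(c,p['at'],z))
cv2.imwrite('pics/m9.png',cv2.resize(c['img'][110:310,130:340],(630,600),interpolation=2))"
```

```text
time: 30.0
tool_pos: [0.6904, -0.0348, 0.0696]
tool_rot: [3.141, 0.01, -0.082]
contact_force: [-19.6, 0.5, 10.8]
opening: 0.0005
time: 31.12
tool_pos: [0.4924, -0.0185, 0.1504]
tool_rot: [3.141, -0.004, -0.082]
contact_force: [-0.2, -0.1, -0.3]
opening: 0.0003
top drawer_handle 0.89 [ 0.66745537 -0.03025845  0.072     ]
top drawer_handle 0.25 [0.5724337  0.20541785 0.072     ]
top pump 0.91 [0.71614161 0.22126183 0.        ]
top gloves 0.62 [ 0.57431728 -0.2874141   0.        ]
top dish 0.61 [0.58477711 0.2224994  0.        ]
scene pump 0.89 [0.71882985 0.23453755 0.        ]
scene dish 0.79 [0.58653605 0.22322159 0.        ]
```

View pics/m9.png

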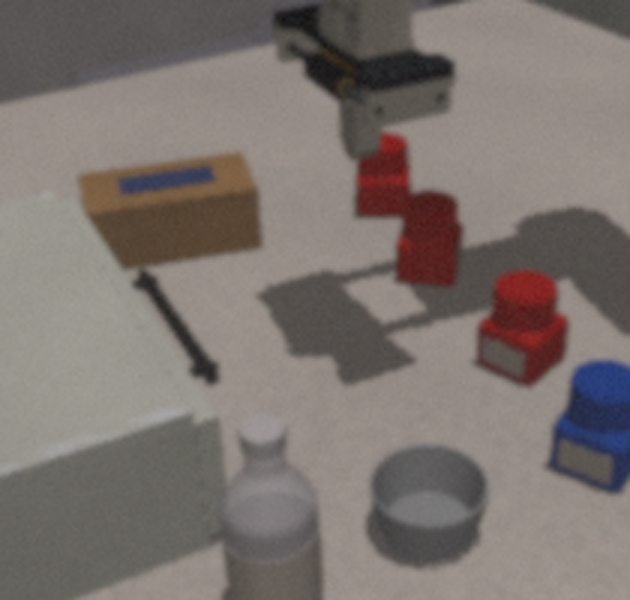

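```bash
python3 -c "
from cell import *
print(hand_in())"
```

```text
the job is handed in; nothing more can be done
None
```

I found two loose caps, the right and left jars as the robot sees them, and screwed both clockwise to their stops. Then I pushed the drawer shut at about 0.1 m/s or slower. The job is handed in at about 31 s; it gave no verdict.

- **Caps:** the right and left caps turned freely, with hardly any torque, for about 1.1 rad and 0.9 rad. The torque then rose to about 0.6 and 0.4 N m at the stop. The middle cap resisted at about 0.3–0.45 N m from the start, so I judged it already tight. The pads slipped on it.
- **Drawer:** the push ended on a hard stop at about 19 N. In the top camera the handle had moved about 191 mm against the 190 mm needed. Before hand-in the gripper was well clear, with contact force near zero.
- **Counter:** the bottle, glove box and dish all measured within about 10 mm of where they started. The final picture shows them in place.
- **Not checked:** I could not see the jars once the drawer was shut. They were upright in their pockets when last visible, about 20 mm into the closing push.
- **Disagreement:** the fingers end about 25–30 mm higher than the reported TCP. My first grip therefore closed on air just above the right cap. I corrected for this in every later move.

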